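# Back the glass indexing head up by one notch

### The job

The indexing head on the bench has been clicked one notch too far. With a fingertip, push the yellow lever over to lift the brass pawl until it stays up by itself, then push the red-ended pin to turn the ratchet wheel backward (its top towards the pawl's pivot) by one notch, and push the lever back so that the pawl drops fully into that notch. Pushing is enough, nothing needs to be gripped; do not touch the orange glass in the chuck, and leave everything else on the bench where it is.

Things in the scene. Friction and masses are not known exactly. Their poses are not given: they have to be found in the camera images.
- index_head: Green indexing head fixed to the bench, base 240 x 230 mm, 16 thick. Origin on the bench straight below the ratchet wheel; x along the level spindle away from the robot, towards the glass; y left; z up; yaw within 30 degrees. HEAD FRAME below means (x, y, z) in mm in this frame. Headstock: x 22 to 62, |y| up to 35, top z 163. Pawl bracket at (-22, 84), top z 192. Clear above these but for pins, pawl and lever.
- axle (a point): Centre of the steel ratchet wheel on the spindle axis, HEAD FRAME (0, 0, 135). Wheel 112 mm across its 8 saw teeth, 16 thick. The spindle runs along x and also carries 8 radial pins at x = -45 and the glass at x = 88 to 188; all turn together. Friction holds them where left (about 2 N at a pin's end moves them; no coasting).
- wheel (a joint): Wheel angle, rad. Backward (decreasing): its top moves to +y of the head, towards the pawl's pivot. One notch = 0.785. It starts at +0.02 to +0.11 (play in the notch); at 0 a tooth bears on the pawl and stops backward turning; it turns back only while the pawl is up. The pawl drops fully into the next notch back with the wheel at -0.78 to -0.5 (best -0.65); from -0.79 on it lands on a tooth.
- red_pin (a point): Middle of the end of the pin with the red sleeve (7 others black). Pins: 10 mm rods, 13 mm sleeves on the last 28 mm, ends 111 from the axis, 45 degrees apart. With the wheel at 0 the red pin leans 22.5 degrees from upright to -y, its end at HEAD FRAME (-45, -42, 238), the next black one as much to +y; a notch back, red leans 22.5 degrees to +y. Push it from its -y side to +y.
- pivot (a point): Pawl's pivot, axis along x, HEAD FRAME (0, 84, 185). The 160 g pawl (brass arm at x -7 to 7, with a yellow lever beside it) reaches from it to -y over the wheel and swings up and over to +y. It turns freely and tips over centre: let go above about 0.85 rad it falls back on its stop and stays up; below about 0.6 it falls on the wheel.
- pawl (a joint): Pawl angle, rad: 0 = down in a notch, grows as it lifts, 1.15 = tipped right back on its stop. Down in a notch it reads 0 to 0.06; lying on a tooth, 0.1 to 0.17.
- lever_end (a point): Middle of the free end of the pawl's yellow lever, a plate 36 mm wide along x (x 27 to 63), 6 thick, standing up radially from the pivot line, its end 80 from it. Pawl down: it leans 33 degrees from upright to -y, this point at HEAD FRAME (45, 40, 252). Pawl up: 33 degrees to +y, this point at (45, 128, 252). Push it from its -y side to +y to lift the pawl, back to -y to lower it (under 2 N).
- glass: Orange glass piece in the chuck on the spindle's far end, 80 mm across, 100 long; origin at the middle of its chuck end, HEAD FRAME (88, 0, 135), axis along the spindle. Fragile: not to be touched.
- wood_block: A bystander on the bench near the indexing head: a cherry-wood blocking cup, 80 mm wide and 50 mm high, with a 105 mm side handle. Origin at its underside.
- frit_blue: A bystander on the bench near the indexing head: a clear glass jar with metal cap, 56 mm wide, 85 mm high. Origin at its underside.
- frit_green: A bystander on the bench near the indexing head: a green glass jar with metal cap, 56 mm wide, 85 mm high. Origin at its underside.
- tumbler: A bystander on the bench near the indexing head: an amber glass tumbler, 72 mm wide, 85 mm high. Origin at its underside.
- spanner: A bystander in front of the indexing head: a steel spanner lying flat. Origin at its underside.
- brush: A bystander in front of the indexing head: a hand brush lying flat. Origin at its underside.
- paperweight: A bystander on the bench near the indexing head: a green glass paperweight, 72 mm wide, 54 mm high. Origin at its underside.

How it is judged:
By the outcome, as a careful person would: the job done as asked, in the order asked, and still so for the second after the job is handed in, with the robot touching nothing.
It also fails if it takes over 61 s, if anything falls off the work surface, if the arm or the gripper's body presses on something with over 40 N, if the wrist force passes 120 N, or if a joint passes its speed limit or range.

### The arm

A 6-joint arm with a two-finger parallel gripper is mounted at the origin on the work surface. World frame = base frame: x ahead of the robot, y to its left, z up, the work surface at z = 0. Lengths are in m, angles in rad, forces in N, time in s.
With the tool pointing down it reaches from about 0.3 to 0.875 m from the base axis. Payload 6.4 kg.
Tool frame: the origin (TCP) lies midway between the tips of the shut fingers; the grasp point (between the pads) lies 19 mm behind it; z points along the fingers, y is the line along which they close (so a half turn about z gives the same grasp; the last joint's range is limited). The gripper opens to 88 mm and grips with 3 to 60 N. Pads are 18 mm wide; open, the fingers measure 123 mm over their backs; the gripper's body (75 mm by 187 mm) begins 45 mm behind the grasp point.
Start: joints at [-1.446, 0.181, 1.607, -0, 1.354, -0.206], TCP at [0.187, -0.544, 0.207] pointing down, gripper open.
Joint ranges: [-2.99, 2.99], [-0.89, 2.07], [0.3, 2.58], [-1.14, 4.28], [0, 2.63], [-3.12, 3.12]. Speed limits (rad/s): [2.57, 2.57, 3.01, 3.14, 3.14, 3.14].

### API

Orientations are given as [roll, pitch, yaw] about the fixed x, y, z axes, in that order (R = Rz(yaw) Ry(pitch) Rx(roll)).
In Python, from cell import monitor, vision, sign_off gives the robot as it stands.
- The arm moves only by the tool servo_tool, never from a script. Its argument "series" is a list of rows, each a list of 7 numbers: the shift along the tool's x, y, z as a fraction of full scale, then the turn, a rotation vector about the tool's x, y, z as a fraction of full scale, then the gripper's target within -1 to 1 (fully open at 1, half-way at 0, shut at -1). A call has 1 to 10 rows; each row shifts and turns the commanded pose from where the row before left it, along the tool's axes as they then stand; what a row does not reach is not made up. Full scale, the value 1, is 30 mm for a shift and 30 degrees for a turn. A row lasts 1/12 s, in which the tool goes at most 41.7 mm and 7.16 degrees, less where a joint would pass 70% of its speed; a pose out of reach is approached as far as the arm can. A call with a number of a shift or a turn outside -1 to 1 is refused whole. A call with a gripper value outside its range is refused whole. The fingers move at their own pace and stop on an object; "newtons" is the grip in N (left out, the last holds). Time passes only in rows, so rows that do not move let the fingers close. It gives the time, the measured TCP pose, the force, the opening and the grip force at its end, in the units of the state.
- monitor.observe(): the state, without advancing time (a new reading comes with each control period).
- vision.capture(name): name is "side" or "top"; returns the picture (384x512x3 uint8, red, green, blue); there is no depth.
- vision.camera_params(name): a dict with "K" (3x3 intrinsics, pixels), "R" (3x3) and "t" (3): a world point X has camera coordinates R X + t. Camera axes: x right, y down, z forward; pixel columns grow to the right and rows downward; lengths in m; the calibration is good to about 2 mm. A picture is of the moment at which its call begins. camera_params takes no time and is no camera call.
- sign_off(): hands the job in; it is judged then, once.
The state is a dict: "clock": time; "joint_pos": joint angles; "dq": joint speeds; "effort": joint torques, N m; "position": TCP position; "eef_rot": TCP orientation; "force": force on the tool from outside, world axes, zero at the start; "ft_torque": the same for the moment, N m; "opening": finger opening in m; "finger_force": force on a finger pad.
Only numpy, scipy, OpenCV 4.12 (cv2) and the standard library are available. Lean on these libraries where they do the work, as an engineer would, in place of code of your own. Each camera call takes 0.05 s, during which the arm holds its last target. There are 200 camera calls.

## Working session

There is one attempt and no reset: what is moved stays moved. The work goes in short steps, Python scripts to look and compute and a tool call to move; the robot and the scene stay as the last step left them, time stands still between calls to the robot, and variables do not carry over. Pictures are saved under pics/ and viewed, at most 10 in all, crops included, and the job is handed in when it is done.

Besides the shell and the picture viewer there is one more tool, called after "Request:" by a JSON object that holds its "api" and its "payload", one argument or row to a line. servo_tool: Moves the arm, as the interface text tells. Its arguments: {"type":"object","properties":{"series":{"type":"array","items":{"type":"array","items":{"type":"number"}}},"newtons":{"type":"number"}},"required":["series"]}

```bash
mkdir -p pics; python3 - <<'E'
from cell import monitor, vision
import cv2
for n in("side","top"):
    im=vision.capture(n); cv2.imwrite(f"pics/{n}0.png",cv2.resize(im[:,:,::-1],(800,600),interpolation=cv2.INTER_CUBIC))
    p=vision.camera_params(n); print(n,p)
print(monitor.observe())
E
```

```text
side {'K': array([[407.11324755,   0.        , 253.59871797],
       [  0.        , 407.11324755, 196.72068745],
       [  0.        ,   0.        ,   1.        ]]), 'R': array([[-0.91398508, -0.40549621, -0.01428591],
       [-0.24303711,  0.57531835, -0.78098768],
       [ 0.32490649, -0.71033909, -0.62438302]]), 't': array([0.55599766, 0.24495738, 0.93096375])}
top {'K': array([[421.24201321,   0.        , 257.53496446],
       [  0.        , 421.24201321, 192.60708141],
       [  0.        ,   0.        ,   1.        ]]), 'R': array([[-0.02589964, -0.99954561,  0.01542   ],
       [-0.98770058,  0.02320731, -0.15462529],
       [ 0.15419717, -0.01923508, -0.98785285]]), 't': array([0.06078704, 0.62684332, 1.2233051 ])}
{'clock': 0.1, 'joint_pos': array([-1.44632053e+00,  1.81446868e-01,  1.60783707e+00, -2.11118136e-05,
        1.35378685e+00, -2.06323457e-01]), 'dq': array([ 6.64233518e-04, -3.84538504e-05, -3.75289975e-03, -1.96821741e-04,
        4.45215779e-04,  6.17217300e-04]), 'effort': array([ 5.27264438e-04, -4.34816766e+01, -3.42695045e+01,  7.04183662e-02,
        3.40068480e-02, -3.95888958e-05]), 'position': array([ 0.18669398, -0.54332738,  0.20574572]), 'eef_rot': array([-3.14014164e+00, -2.82642483e-04,  3.30803609e-01]), 'force': array([ 0.96418206,  0.16006972, -0.2008038 ]), 'ft_torque': array([ 0.01911008, -0.04196976, -0.01891095]), 'finger_force': 0.0, 'opening': 0.08836133908573884}
```

View pics/side0.png

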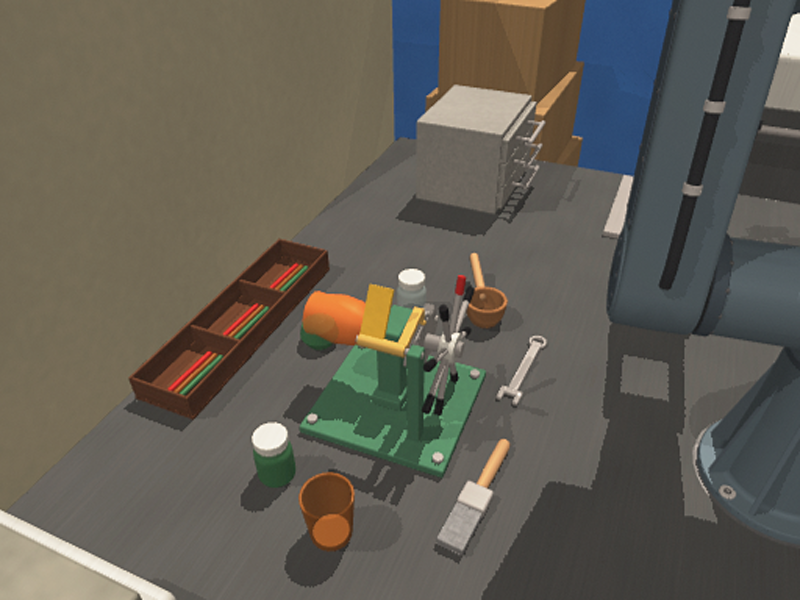

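View pics/top0.png

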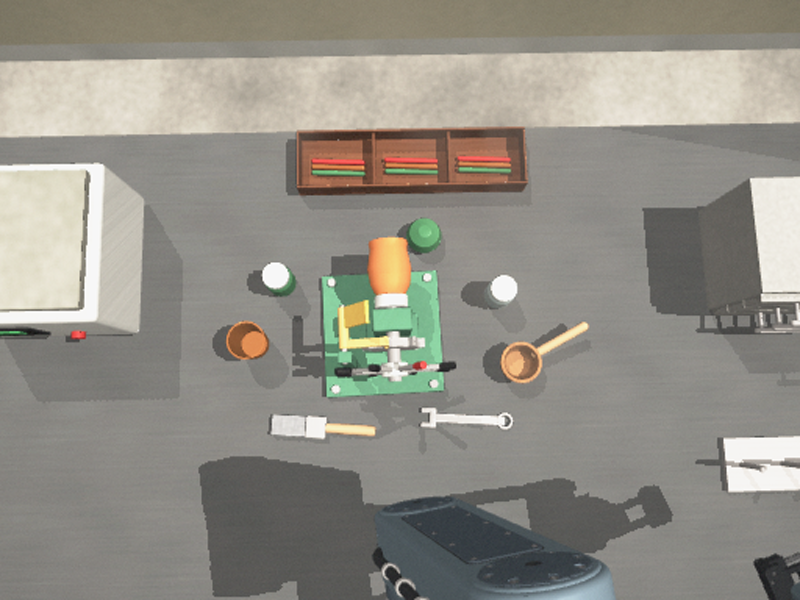

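```bash
python3 - <<'E'
import cv2,numpy as np
from cell import vision
a=vision.capture("side")[165:300,190:320];b=vision.capture("top")[165:260,200:300]
a=cv2.resize(a[:,:,::-1],None,fx=4,fy=4,interpolation=cv2.INTER_CUBIC)[:540,:395+125]
b=cv2.resize(b[:,:,::-1],None,fx=6,fy=6,interpolation=cv2.INTER_CUBIC)
cv2.imwrite("pics/a.png",a);cv2.imwrite("pics/b.png",b)
for n in("side","top"):
    p=vision.camera_params(n);print(-p["R"].T@p["t"])
E
```

```text
[0.26523113 0.74582641 0.78052958]
[0.43207769 0.06974244 1.30443392]
```

View pics/a.png

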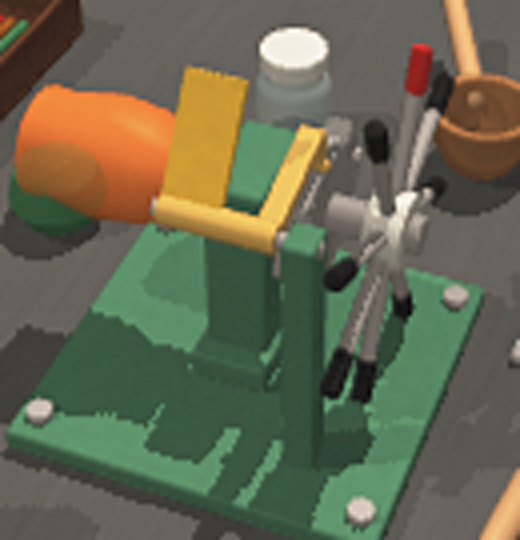

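View pics/b.png

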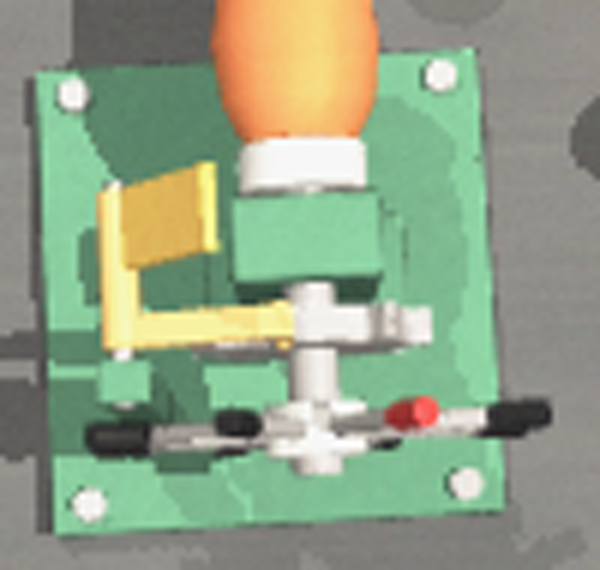

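```bash
cat > h.py <<'E'
import numpy as np
from cell import vision
P={n:vision.camera_params(n) for n in("side","top")}
def proj(n,X):
    p=P[n];c=p["K"]@(p["R"]@X+p["t"]);return c[:2]/c[2]
def W(q,h):
    c,s=np.cos(q[2]),np.sin(q[2]);h=np.array(h)/1000
    return np.array([q[0]+c*h[0]-s*h[1],q[1]+s*h[0]+c*h[1],h[2]])
def red(a,r=111): t=np.pi/8+a; return [-45,-r*np.sin(t),135+r*np.cos(t)]
E
cat > fit.py <<'E'
from h import *
from scipy.optimize import least_squares
S=lambda u,v:np.array([190+(u+.5)/4-.5,165+(v+.5)/4-.5])
T=lambda u,v:np.array([200+(u+.5)/6-.5,165+(v+.5)/6-.5])
t=np.radians(33);e=lambda x,r,d:[x,84-r*np.sin(t)+d*np.cos(t),185+r*np.cos(t)+d*np.sin(t)]
def pts(q):
    R=red(q[3]);cx,cy=q[4],q[5]
    return [("side",R,S(422,47)),("top",R,T(428,410)),("side",e(63,80,3),S(188,68)),("side",e(27,80,3),S(247,82)),
    ("top",e(45,80,0),T(210,207)),("top",[-22,84,192],T(126,382))]+[("top",[cx+a*120,cy+b*115,16],T(*uv)) for a,b,uv in((1,1,(37,72)),(1,-1,(473,48)),(-1,-1,(503,510)),(-1,1,(57,533)))]
f=lambda q:np.concatenate([proj(n,W(q,h))-uv for n,h,uv in pts(q)])
r=least_squares(f,[.45,.05,0,.05,0,0],x_scale=[.1,.1,.1,.1,100,100]);print(r.x,r.fun.reshape(-1,2).round(1))
E
python3 fit.py
```

```text
[5.36158817e-01 6.60490380e-02 3.24146458e-02 3.90780916e-02
 3.69343266e+01 1.99157836e+01] [[ 0.  -0.9]
 [-0.1  0.9]
 [-0.9 -0.8]
 [-0.4 -0.7]
 [-0.1  0.5]
 [-0.5  0.6]
 [-0.5 -0.4]
 [ 0.5 -0.4]
 [ 0.8  0. ]
 [-0.8  0.7]]
```

```bash
cat >> h.py <<'E'
Q=[.5362,.0660,.0324]
def go(*targets):
    from cell import monitor
    from scipy.spatial.transform import Rotation as Ro
    s=monitor.observe();R=Ro.from_euler("xyz",s["eef_rot"]);p=np.array(s["position"])
    c=np.cos(Q[2]);d=p-W(Q,[0,0,0]);h=np.linalg.inv(np.array([[c,-np.sin(Q[2]),0],[np.sin(Q[2]),c,0],[0,0,1]]))@d*1000
    print("t",s["clock"],"head",h.round(1),"F",np.round(s["force"],1),"open",round(s["opening"],4))
    want=Ro.from_euler("xyz",[np.pi,0,Q[2]])
    print("turn deg",np.degrees((R.inv()*want).as_rotvec()).round(2))
    for t in targets:
        print(t,"tool mm",(want.inv().apply(W(Q,t)-p)*1000).round(1)); p=W(Q,t)
E
```

Request:
{"api": "servo_tool", "payload": {
  "series": [
    [0,0,-0.83,0,0,0.114,-1],
    [0,0,-0.83,0,0,0.114,-1],
    [0,0,-0.83,0,0,0.114,-1],
    [0,0,-0.83,0,0,0.114,-1],
    [0,0,-0.83,0,0,0.114,-1],
    [0,0,0,0,0,0,-1]
  ],
  "newtons": 10
}}

```text
clock: 0.7
position: [0.1871, -0.546, 0.3369]
eef_rot: [3.133, -0.001, 0.03]
force: [0.2, 0.6, 0.7]
opening: 0.0501
finger_force: 0.0
```

```bash
python3 -c "
from h import *
go((45,-20,330),(45,-20,238))"
```

```text
t 0.7 head [-368.7 -600.3  336.9] F [0.2 0.6 0.7] open 0.0501
turn deg [ 0.51 -0.05 -0.15]
(45, -20, 330) tool mm [ 413.7 -580.3    6.9]
(45, -20, 238) tool mm [ 0. -0. 92.]
```

Request:
{"api": "servo_tool", "payload": {
  "series": [
    [0.69,-0.967,0,0,0,0,-1],
    [0.69,-0.967,0,0,0,0,-1],
    [0.69,-0.967,0,0,0,0,-1],
    [0.69,-0.967,0,0,0,0,-1],
    [0.69,-0.967,0,0,0,0,-1],
    [0.69,-0.967,0,0,0,0,-1],
    [0.69,-0.967,0,0,0,0,-1],
    [0.69,-0.967,0,0,0,0,-1],
    [0.69,-0.967,0,0,0,0,-1],
    [0.69,-0.967,0,0,0,0,-1]
  ]
}}

```text
clock: 1.53
position: [0.3847, -0.2454, 0.3301]
eef_rot: [-3.141, 0.0, 0.033]
force: [-0.0, 0.1, 0.9]
opening: 0.0002
finger_force: 0.0
```

Request:
{"api": "servo_tool", "payload": {
  "series": [
    [0.69,-0.967,0,0,0,0,-1],
    [0.69,-0.967,0,0,0,0,-1],
    [0.69,-0.967,0,0,0,0,-1],
    [0.69,-0.967,0,0,0,0,-1],
    [0.69,-0.967,0,0,0,0,-1],
    [0.69,-0.967,0,0,0,0,-1],
    [0.69,-0.967,0,0,0,0,-1],
    [0.69,-0.967,0,0,0,0,-1],
    [0.69,-0.967,0,0,0,0,-1],
    [0,0,0,0,0,0,-1]
  ]
}}

```text
clock: 2.37
position: [0.5636, 0.0247, 0.3293]
eef_rot: [-3.139, 0.001, 0.038]
force: [-0.0, 0.1, -0.1]
opening: 0.0003
finger_force: 0.0
```

```bash
python3 -c "
from h import *
go((45,-15,330),(45,-15,238))"
```

```text
t 2.3667 head [ 26.  -42.1 329.3] F [-0.   0.1 -0.1] open 0.0003
turn deg [-0.14  0.05  0.33]
(45, -15, 330) tool mm [ 19.  -27.1  -0.7]
(45, -15, 238) tool mm [ 0. -0. 92.]
```

Request:
{"api": "servo_tool", "payload": {
  "series": [
    [0.63,-0.9,0,0,0,0,-1],
    [0,0,0.77,0,0,0,-1],
    [0,0,0.77,0,0,0,-1],
    [0,0,0.77,0,0,0,-1],
    [0,0,0.77,0,0,0,-1],
    [0,0,0,0,0,0,-1]
  ]
}}

```text
clock: 2.87
position: [0.5765, 0.0475, 0.2323]
eef_rot: [-3.14, 0.01, 0.033]
force: [-1.6, -0.0, -0.6]
opening: 0.0003
finger_force: 0.0
```

```bash
python3 -c "
from h import *
go((45,88,238))
from cell import vision
import cv2
cv2.imwrite('pics/c.png',cv2.resize(vision.capture('side')[100:300,150:350,::-1],(600,600)))"
```

```text
t 2.8667 head [ 39.6 -19.8 232.3] F [-1.6 -0.  -0.6] open 0.0003
turn deg [-0.08  0.58  0.03]
(45, 88, 238) tool mm [   5.4 -107.8   -5.7]
```

View pics/c.png

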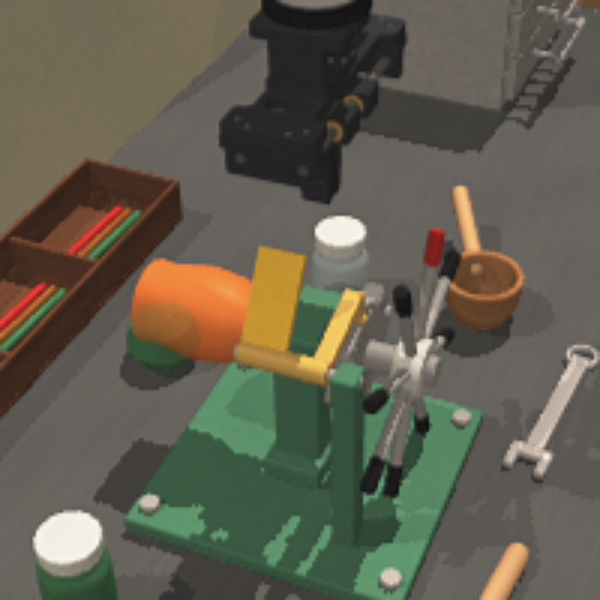

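```bash
python3 -c "
from h import *
go((45,88,238))
from cell import monitor
import cv2,numpy as np
o=[]
for n,(u0,v0) in (('side',(195,90)),('top',(180,130))):
    im=vision.capture(n)[:,:,::-1].astype(float);im=(255*(im/255)**.5).astype(np.uint8)
    uv=proj(n,np.array(monitor.observe()['position']));print(n,uv)
    c=cv2.resize(im[v0:v0+120,u0:u0+80],None,fx=5,fy=5)
    cv2.circle(c,tuple(int(k) for k in (uv-[u0,v0])*5),3,(255,0,255),-1);o.append(c)
cv2.imwrite('pics/d.png',np.hstack(o))"
```

```text
t 2.9167 head [ 40.9 -20.  235.2] F [0.7 1.  0.9] open 0.0001
turn deg [-0.05  0.39  0.02]
(45, 88, 238) tool mm [   4.1 -108.    -2.8]
side [255.37004465 173.13067903]
top [258.47542968 199.58201775]
```

View pics/d.png

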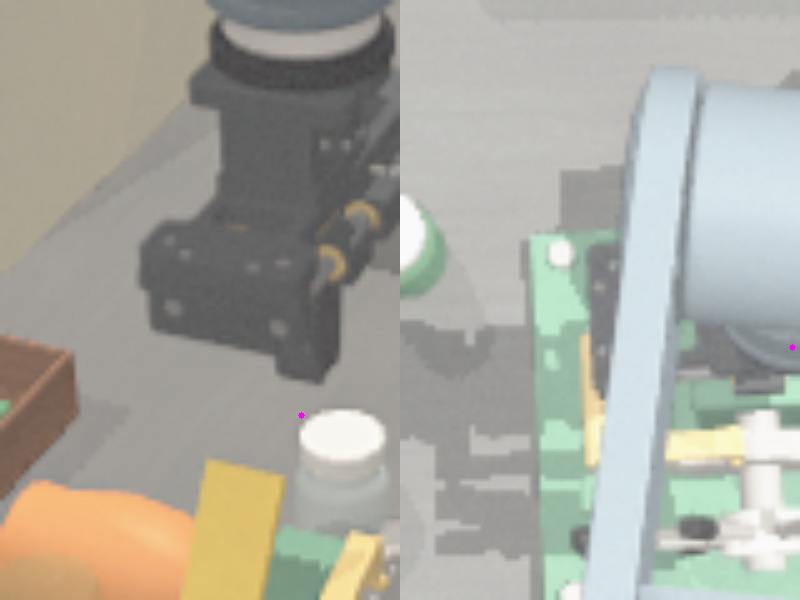

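```bash
python3 -c "
from h import *
for l,x,y,z in [('tip',41,-20,235),('tip near -x',32,-2.5,235),('fing top',41,-20,299),('body near +x',78,73,299),('body near -x',4,73,299),('near -x top',4,73,340),('body far -x',4,-113,299)]:
    p=proj('side',W(Q,[x,y,z])); print(l,p.round(0),((p-[195,90])*5).round(0))
"
```

```text
tip [256. 174.] [305. 421.]
tip near -x [257. 179.] [309. 446.]
fing top [256. 151.] [303. 303.]
body near +x [222. 170.] [136. 399.]
body near -x [255. 177.] [302. 436.]
near -x top [255. 160.] [301. 351.]
body far -x [285. 134.] [450. 219.]
```

```bash
python3 -c "
from h import *
import cv2
a=cv2.cvtColor(vision.capture('side'),cv2.COLOR_RGB2GRAY)
print(a[158:186,240:272:1])" | cut -c1-170
```

```text
[[ 95  94  93  86  78  64  47  39  35  32  35  37  37  37  39  38  35  32
   29  24  27  26  95 103 102 101 100 101 102 100 101 102]
 [ 99 101 100  98  98  97  97  96  86  41  36  37  36  36  38  34  35  35
   31  25  27  41 100 103 101 101 100 101 101 101 102 103]
 [ 98  98  98 101 100 101 102 104 104  45  34  36  37  37  34  35  38  33
   32  26  24  58 101 103  99 100 101 101 101 100 103 103]
 [ 99 100  99  99 101 101 101 104 107  46  33  34  36  36  36  38  35  35
   30  23  66  95 103 102 102 101 101 101 101 101 102 102]
 [ 99  99 100 100 101 102 103 102 104  60  35  33  33  37  34  38  37  36
   27  47  97 103 102 102 100 100 100 101 103 102 102 102]
 [100 100 101 101 103 103 101 100 101  97  77  47  39  31  32  35  35  33
   35  86 102 101 101 101 100 100 101 102 102 102 101 101]
 [101 102 101 102 103 103 102 100 102 103  99  98  98  93  79  62  42  33
   40  99 101 100 101 101 100  99 101  99 101 102 103 102]
 [102 102 102 103 102 102 100 101 101 102 102 104 105 103 102  99  97  96
   94 101 101 101 101 100 100  99  98 101 101 101 101 101]
 [101 102 101 102 100 101 101 101 10
[... 1924 characters left out ...]
1 242 242 244 244 228 179 144 112]
 [ 97  97  97  99  98 100 101 102 101  99 100 100 100  99  98 135 134 143
  168 201 202 236 236 236 237 226 223 200 151 121 117 111]
 [111  97  96  94  97  99 100  99  99 100  99  98 100 100  97 121 136 139
  140 145 143 166 164 162 162 151 148 137 124 121 117 111]
 [143 144 134 131 113 107 100  95  95  97  98 100 100  97 104 122 131 135
  141 138 137 135 131 128 129 129 129 128 124 121 113 142]
 [149 151 148 149 145 147 135 134 112 110  98  98  97  97 113 128 118 126
  148 138 136 135 138 134 132 131 130 128 129 114 107 141]
 [147 148 148 149 149 153 149 149 146 146 147 127 100  98 119 131 124 119
  130 133 132 136 137 135 135 132 126 120 118 115 127 140]]
```

Request:
{"api": "servo_tool", "payload": {
  "series": [
    [0.14,-0.5,0,0,0,0,-1],
    [0,-0.5,0,0,0,0,-1],
    [0,0,0,0,0,0,-1],
    [0,0,0,0,0,0,-1]
  ]
}}

```text
clock: 3.4
position: [0.584, 0.0777, 0.2403]
eef_rot: [3.141, -0.003, 0.034]
force: [-0.0, -0.5, 0.9]
opening: 0.0001
finger_force: 0.0
```

```bash
python3 -c "
from h import *
import cv2
go((45,88,238))
from cell import monitor
o=monitor.observe();p=o['position']
im=vision.capture('side')[:,:,::-1].astype(float);im=(255*(im/255)**.45).astype(np.uint8)
u0,v0=195,70
c=cv2.resize(im[v0:v0+120,u0:u0+110],None,fx=5,fy=5)
for dx,dy,dz in[(0,0,0),(-9,17.5,0),(9,17.5,0),(0,0,64)]:
    uv=proj('side',p+np.array([dx,dy,dz])/1000);print(uv)
    cv2.circle(c,tuple(int(k) for k in (uv-[u0,v0])*5),3,(255,0,255),-1)
cv2.imwrite('pics/e.png',c)"
```

```text
t 3.4 head [ 48.2  10.1 240.3] F [-0.  -0.5  0.9] open 0.0001
turn deg [ 0.03 -0.15  0.08]
(45, 88, 238) tool mm [ -3.2 -77.9   2.3]
[247.93453815 178.93610935]
[248.34884232 184.17553765]
[240.9900655  182.29073993]
[247.25088521 154.88297825]
```

View pics/e.png

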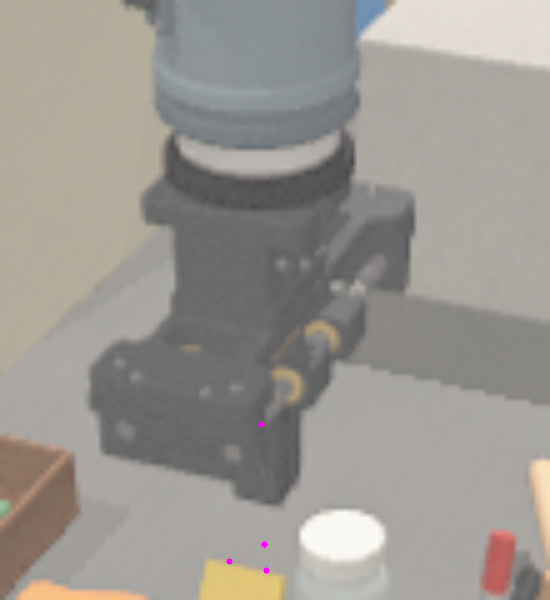

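Request:
{"api": "servo_tool", "payload": {
  "series": [
    [-0.1,0.1,0.6,0,0,0,-1],
    [0,0,0.5,0,0,0,-1],
    [0,0,0,0,0,0,-1],
    [0,0,0,0,0,0,-1]
  ]
}}

```text
clock: 3.78
position: [0.58, 0.0737, 0.2055]
eef_rot: [3.142, 0.001, 0.032]
force: [-0.8, 0.2, 0.7]
opening: 0.0005
finger_force: 0.0
```

```bash
python3 -c "
from h import *
import cv2
go((45,88,238))
from cell import monitor
o=monitor.observe();p=o['position'];print(o['joint_pos'].round(3))
im=vision.capture('side')[:,:,::-1].astype(float);im=(255*(im/255)**.45).astype(np.uint8)
u0,v0=205,110
c=cv2.resize(im[v0:v0+100,u0:u0+100],None,fx=6,fy=6)
for dx,dy,dz in[(0,0,0),(-9,17.5,0),(9,17.5,0),(0,0,64)]:
    uv=proj('side',p+np.array([dx,dy,dz])/1000)
    cv2.circle(c,tuple(int(k) for k in (uv-[u0,v0])*6),3,(255,0,255),-1)
cv2.imwrite('pics/f.png',c)"
```

```text
t 3.7833 head [ 44.1   6.3 205.5] F [-0.8  0.2  0.7] open 0.0005
turn deg [ 0.    0.07 -0.04]
(45, 88, 238) tool mm [  0.9 -81.7 -32.5]
[-0.076  0.204  1.582 -0.     1.357  1.463]
```

View pics/f.png

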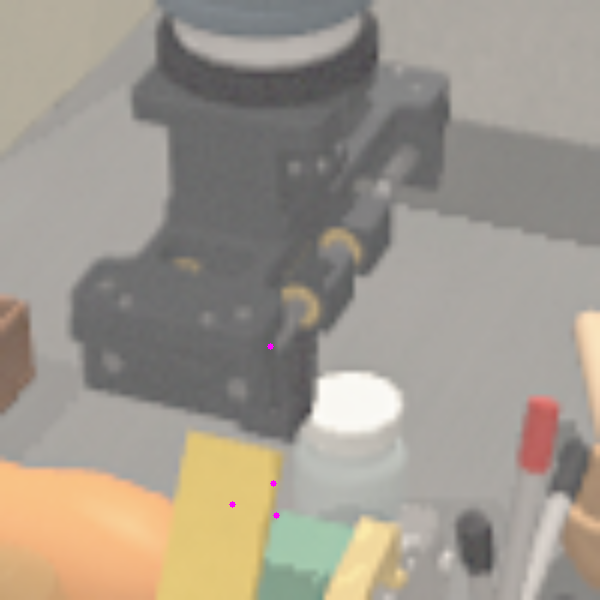

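```bash
cat >> h.py <<'E'
import cv2
def measure():
    im=vision.capture("side");hsv=cv2.cvtColor(im,cv2.COLOR_RGB2HSV)
    H,Sa,V=cv2.split(hsv);m=((H>=18)&(H<=30)&(Sa>120)&(V>70)).astype(int)
    best=[]
    for phi in np.arange(-.1,1.3,.02):
        t=np.radians(33)-phi
        c=[proj("side",W(Q,[x,84-r*np.sin(t)+d*np.cos(t),185+r*np.cos(t)+d*np.sin(t)])) for x in(27,63) for r in(10,80) for d in(-3,3)]
        k=np.zeros(m.shape,np.uint8);cv2.fillConvexPoly(k,cv2.convexHull(np.array(c,np.float32)).astype(int),1)
        k2=cv2.dilate(k,np.ones((9,9)))-k
        k=k.astype(bool);best.append((m[k].mean()-.5*m[k2>0].mean(),round(phi,2)))
    print("pawl",sorted(best)[-3:])
    r=(((H<6)|(H>174))&(Sa>150)&(V>60)).astype(np.uint8)
    r[:, :255]=0; r[:150]=0; r[260:]=0; r[:,330:]=0
    n,l,s,ce=cv2.connectedComponentsWithStats(r)
    if n>1:
        i=1+np.argmax(s[1:,4]);uv=ce[i]
        a=min(np.arange(-1.2,.3,.005),key=lambda a:np.linalg.norm(proj("side",W(Q,red(a,97)))-uv))
        print("red",uv.round(1),s[i,4],"wheel",round(a,3),"res",(proj("side",W(Q,red(a,97)))-uv).round(1))
    return im
E
python3 -c "
from h import *
measure();go((45,30,212))"
```

```text
pawl [(np.float64(0.7904411764705882), np.float64(-0.06)), (np.float64(0.7904411764705882), np.float64(-0.04)), (np.float64(0.7943840579710145), np.float64(-0.1))]
red [294.4 181.9] 63 wheel 0.04 res [-0.3 -0.5]
t 3.8833 head [ 45.2   6.5 206.9] F [ 0.3 -0.4  0.8] open 0.0005
turn deg [ 0.02 -0.09 -0.03]
(45, 30, 212) tool mm [ -0.2 -23.5  -5.1]
```

Request:
{"api": "servo_tool", "payload": {
  "series": [
    [0,-0.4,-0.2,0,0,0,-1],
    [0,-0.4,0,0,0,0,-1],
    [0,-0.4,0,0,0,0,-1],
    [0,0,0,0,0,0,-1],
    [0,0,0,0,0,0,-1]
  ]
}}

```text
clock: 4.3
position: [0.5791, 0.1118, 0.2118]
eef_rot: [-3.142, -0.0, 0.035]
force: [0.5, -0.8, -0.0]
opening: 0.0004
finger_force: 0.2
```

```bash
python3 -c "
from h import *
measure();go((45,60,212))"
```

```text
pawl [(np.float64(0.7003995601173021), np.float64(0.32)), (np.float64(0.7058551747311828), np.float64(0.24)), (np.float64(0.7093277586001667), np.float64(0.3))]
red [294.4 181.9] 63 wheel 0.04 res [-0.3 -0.5]
t 4.35 head [ 44.3  43.8 211.6] F [-0.7 -0.2  0.3] open 0.0002
turn deg [0.01 0.01 0.09]
(45, 60, 212) tool mm [  0.7 -16.2  -0.4]
```

Request:
{"api": "servo_tool", "payload": {
  "series": [
    [0,-0.3,0,0,0,0,-1],
    [0,-0.3,0,0,0,0,-1],
    [0,-0.27,0,0,0,0,-1],
    [0,0,0,0,0,0,-1],
    [0,0,0,0,0,0,-1]
  ]
}}

```text
clock: 4.77
position: [0.5782, 0.1372, 0.2114]
eef_rot: [-3.141, 0.0, 0.034]
force: [0.5, -0.5, -0.7]
opening: 0.0003
finger_force: 0.0
```

```bash
python3 -c "
from h import *
measure();go((45,80,212))"
```

```text
pawl [(np.float64(0.6223463846270697), np.float64(0.68)), (np.float64(0.6257902298850575), np.float64(0.74)), (np.float64(0.6328590696446088), np.float64(0.7))]
red [294.4 181.9] 63 wheel 0.04 res [-0.3 -0.5]
t 4.8167 head [ 44.3  69.4 211.4] F [-0.4 -0.5  0.4] open 0.0003
turn deg [0.   0.02 0.04]
(45, 80, 212) tool mm [  0.7 -10.6  -0.6]
```

Request:
{"api": "servo_tool", "payload": {
  "series": [
    [0,-0.3,0,0,0,0,-1],
    [0,-0.3,0,0,0,0,-1],
    [0,-0.2,0,0,0,0,-1],
    [0,0,0,0,0,0,-1],
    [0,0,0,0,0,0,-1]
  ]
}}

```text
clock: 5.23
position: [0.5775, 0.1611, 0.2116]
eef_rot: [3.142, 0.0, 0.033]
force: [-0.2, -0.1, 0.5]
opening: 0.0003
finger_force: 0.0
```

```bash
python3 -c "
from h import *
im=measure();go((45,80,212))
cv2.imwrite('pics/g.png',cv2.resize((255*(im[110:260,180:330,::-1]/255.)**.5).astype(np.uint8),(600,600)))"
```

```text
pawl [(np.float64(0.7193627450980392), np.float64(1.22)), (np.float64(0.7438386855862583), np.float64(1.2)), (np.float64(0.759968891402715), np.float64(1.18))]
red [294.4 181.9] 63 wheel 0.04 res [-0.3 -0.5]
t 5.2833 head [ 44.4  93.3 211.6] F [-0.3 -0.3  0. ] open 0.0003
turn deg [ 0.01 -0.    0.03]
(45, 80, 212) tool mm [ 0.6 13.3 -0.4]
```

View pics/g.png

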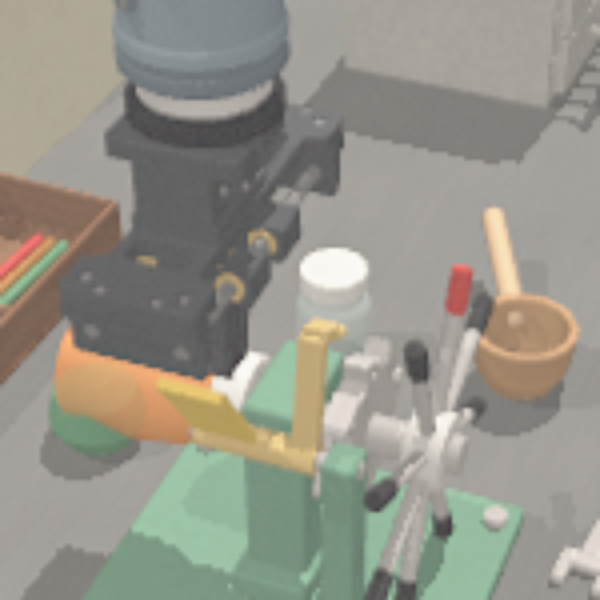

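Request:
{"api": "servo_tool", "payload": {
  "series": [
    [0,0.8,0,0,0,0,-1],
    [0,0.8,0,0,0,0,-1],
    [0,0.8,0,0,0,0,-1],
    [0,0,-0.9,0,0,0,-1],
    [0,0,-0.9,0,0,0,-1],
    [0,0,-0.9,0,0,0,-1],
    [-0.8,0.85,0,0,0,0,-1],
    [-0.8,0.85,0,0,0,0,-1],
    [-0.8,0.85,0,0,0,0,-1],
    [-0.8,0.85,0,0,0,0,-1]
  ]
}}

```text
clock: 6.12
position: [0.4862, -0.0176, 0.2927]
eef_rot: [3.141, -0.0, 0.033]
force: [1.3, -0.0, 0.0]
opening: 0.0004
finger_force: 0.0
```

Request:
{"api": "servo_tool", "payload": {
  "series": [
    [0,0,0,0,0,0,-1],
    [0,0,0,0,0,0,-1]
  ]
}}

```text
clock: 6.28
position: [0.4867, -0.0179, 0.2931]
eef_rot: [3.141, -0.001, 0.029]
force: [0.1, 0.3, 0.6]
opening: 0.0006
finger_force: 0.0
```

```bash
python3 -c "
from h import *
im=measure();go((-50,-88,290),(-50,-88,205))"
```

```text
pawl [(np.float64(0.7218137254901961), np.float64(1.22)), (np.float64(0.7463358849887975), np.float64(1.2)), (np.float64(0.778987556561086), np.float64(1.18))]
red [294.4 182.3] 59 wheel 0.02 res [-0.5 -0.8]
t 6.3333 head [-51.5 -81.5 293.1] F [ 0.1 -0.5 -0.7] open 0.0006
turn deg [ 0.   -0.07 -0.11]
(-50, -88, 290) tool mm [1.5 6.5 3.1]
(-50, -88, 205) tool mm [ 0. -0. 85.]
```

Request:
{"api": "servo_tool", "payload": {
  "series": [
    [0.05,0.2,0.9,0,0,0,-1],
    [0,0,0.9,0,0,0,-1],
    [0,0,0.9,0,0,0,-1],
    [0,0,0.2,0,0,0,-1],
    [0,0,0,0,0,0,-1],
    [0,0,0,0,0,0,-1]
  ]
}}

```text
clock: 6.83
position: [0.4897, -0.022, 0.2064]
eef_rot: [-3.142, -0.0, 0.033]
force: [-1.1, -0.8, 0.4]
opening: 0.0005
finger_force: 0.0
```

Request:
{"api": "servo_tool", "payload": {
  "series": [
    [0,-0.5,0,0,0,0,-1],
    [0,-0.5,0,0,0,0,-1],
    [0,-0.5,0,0,0,0,-1],
    [0,0,0,0,0,0,-1],
    [0,0,0,0,0,0,-1]
  ]
}}

```text
clock: 7.25
position: [0.4888, 0.0228, 0.2076]
eef_rot: [3.141, -0.003, 0.034]
force: [0.3, 0.0, -0.7]
opening: 0.0003
finger_force: 0.0
```

```bash
python3 -c "
from h import *
im=measure();go((-50,-88,205))"
```

```text
pawl [(np.float64(0.7132352941176471), np.float64(1.22)), (np.float64(0.737829070201643), np.float64(1.2)), (np.float64(0.7711397058823529), np.float64(1.18))]
red [294.2 183.3] 50 wheel -0.045 res [-1.1 -1.2]
t 7.3 head [-49.  -42.1 207.2] F [0.1 0.  0.2] open 0.0003
turn deg [ 0.05 -0.15  0.06]
(-50, -88, 205) tool mm [-1.  45.9  2.2]
```

```bash
python3 -c "
from h import *
from cell import monitor
im=vision.capture('side');p=np.array(monitor.observe()['position'])
print(proj('side',p),proj('side',p+[0,0.0175,0]),proj('side',p+[0,0.0175,.035]),proj('side',W(Q,red(.04))))
g=cv2.cvtColor(im,cv2.COLOR_RGB2GRAY)
for v in range(140,206,1): print(v,''.join('R' if im[v,u,0]>1.6*im[v,u,1]+20 else '#' if g[v,u]<45 else '+' if g[v,u]<75 else '.' for u in range(245,320)))
"
```

```text
[295.7028411  186.97815794] [293.16574284 191.24434508] [293.89181717 178.89120961] [295.1269484  175.48717349]
140 ..........+++++++++++++++++++++++++++++############################+++++++.
141 ..............+++++++++++++++++++++++++############################+++++#..
142 ...................++++++++++++++++++++###########################++++++#..
143 ........................+++++++++++++++###########################++++++#..
144 ............................++++++++++#########################++++######..
145 .................................++++##########################....+#####..
146 ...................................+##########################+.++..+####..
147 ...................................+###########################++++..###...
148 ..................................+#############################+++++###...
149 ............................+++++++#####++++#####################+++###....
150 ...........................+##############++######################++###....
151 ...........................+#####################################++###.....
152 ........................
[... 3591 characters left out ...]
.....................######............++......++...........
198 ....................................######............+++..................
199 ....................................######...........+++.++................
200 ....................+...............######+...........++..++++..........+++
201 ....................+...............+#####+...........+++..++++++++++++++++
202 ...................++.......+.......+#####+...........++++.++++++++++++++++
203 ..................+++................#####+.........++++++...++++++++++++++
204 ..................+++................+####..........+++++++...+++++++++++++
205 .................+++..................##++.........++++++++++...+++++++++++
```

Request:
{"api": "servo_tool", "payload": {
  "series": [
    [0,0.8,0,0,0,0,-1],
    [0,0.75,0,0,0,0,-1],
    [0,0,0.3,0,0,0,-1],
    [0,0,0.3,0,0,0,-1],
    [0,0,0,0,0,0,-1],
    [0,0,0,0,0,0,-1],
    [0,-0.5,0,0,0,0,-1],
    [0,-0.5,0,0,0,0,-1],
    [0,-0.5,0,0,0,0,-1],
    [0,0,0,0,0,0,-1]
  ]
}}

```text
clock: 8.18
position: [0.4877, 0.0233, 0.1882]
eef_rot: [-3.141, -0.001, 0.035]
force: [-0.7, -0.1, 0.1]
opening: 0.0004
finger_force: 0.0
```

```bash
python3 -c "
from h import *
im=measure();go((-50,-20,190))
g=cv2.cvtColor(im,cv2.COLOR_RGB2GRAY)
for v in range(174,200,1): print(v,''.join('R' if im[v,u,0]>1.6*im[v,u,1]+20 else '#' if g[v,u]<45 else '+' if g[v,u]<75 else '.' for u in range(265,320)))
"
```

```text
pawl [(np.float64(0.7144607843137255), np.float64(1.22)), (np.float64(0.7390776699029126), np.float64(1.2)), (np.float64(0.7720588235294118), np.float64(1.18))]
red [290.9 187. ] 45 wheel -0.305 res [-1.  -0.7]
t 8.2333 head [-50.  -42.1 188. ] F [ 1.   0.6 -0.1] open 0.0004
turn deg [-0.01 -0.03  0.16]
(-50, -20, 190) tool mm [  0.  -22.1  -2. ]
174 ......+##++++##########################................
175 ......+###++###########################................
176 ......+################################................
177 ......+########################+++#####................
178 .......+######################++++#####................
179 ...........++##################+++#####................
180 ...............++#####################+................
181 ....................++################+................
182 ........................+#############.................
183 ........................RRRRR#########.................
184 ........................RRRRR#########.................
185 ........................RRRRR+######...................
186 ........................RRRRR.+####+...................
187 .......................RRRRRR.+####+..++...............
188 .......................RRRRRR.+#+##..++..+.............
189 .......................RRRRRR.....#+.++................
190 .......................RRRRRR.......++...+.............
191 ........................RRRR+........+...+.............
192 ..........................R..........+.+++...++........
193 .....................................++.+..............
194 .....................................+++++.............
195 .................................+....+++..............
196 .................................++.....+...+..........
197 .................................++.......++...........
198 ..................................+++..................
199 ............+....................+##+++................
```

Request:
{"api": "servo_tool", "payload": {
  "series": [
    [0,-0.3,0,0,0,0,-1],
    [0,-0.3,0,0,0,0,-1],
    [0,-0.3,0,0,0,0,-1],
    [0,-0.3,0,0,0,0,-1],
    [0,0,0,0,0,0,-1],
    [0,0,0,0,0,0,-1]
  ]
}}

```text
clock: 8.73
position: [0.486, 0.0578, 0.1873]
eef_rot: [-3.141, 0.001, 0.034]
force: [0.4, -0.4, 0.2]
opening: 0.0003
finger_force: 0.0
```

Request:
{"api": "servo_tool", "payload": {
  "series": [
    [0,0.7,0,0,0,0,-1],
    [0,0.7,0,0,0,0,-1],
    [0,0.7,0,0,0,0,-1],
    [0,0,-0.9,0,0,0,-1],
    [0,0,-0.9,0,0,0,-1],
    [0,0,-0.9,0,0,0,-1],
    [0,0,0,0,0,0,-1]
  ]
}}

```text
clock: 9.32
position: [0.491, -0.0069, 0.2741]
eef_rot: [3.14, -0.008, 0.032]
force: [1.1, -0.2, 0.7]
opening: -0.0
finger_force: 0.0
```

```bash
python3 -c "
from h import *
im=measure();go((-50,-10,190))
print(proj('side',W(Q,red(-.55,97))),proj('side',W(Q,red(-.65,97))),proj('side',W(Q,red(-.75,97))))
im=vision.capture('top');d=im[:,:,0].astype(float)-np.maximum(im[:,:,1],im[:,:,2])
m=(d>60);m[:225]=0;m[245:]=0;m[:,:240]=0;m[:,290:]=0;v,u=np.nonzero(m);print(len(u),u.mean() if len(u) else 0,v.mean() if len(v) else 0,[proj('top',W(Q,red(a,97))) for a in(-.55,-.65,-.75)])
"
```

```text
pawl [(np.float64(0.7132352941176471), np.float64(1.22)), (np.float64(0.737829070201643), np.float64(1.2)), (np.float64(0.7711397058823529), np.float64(1.18))]
red [288.9 189. ] 61 wheel -0.405 res [-0.4 -0.3]
t 9.3667 head [-48.4 -71.1 271.5] F [ 1.  -0.9 -0.2] open 0.0006
turn deg [ 0.08 -0.31 -0.02]
(-50, -10, 190) tool mm [ -1.6 -61.1  81.5]
[286.47725845 192.74296808] [285.05682032 195.98238997] [283.64135698 199.53320985]
0 0 0 [array([246.48354796, 235.26928591]), array([242.76490549, 235.52720411]), array([239.16526969, 235.79832805])]
```

Request:
{"api": "servo_tool", "payload": {
  "series": [
    [-0.03,-0.9,0,0,0,0,-1],
    [0,-0.1,0.9,0,0,0,-1],
    [0,0,0.9,0,0,0,-1],
    [0,0,0.9,0,0,0,-1],
    [0,0,0,0,0,0,-1],
    [0,0,0,0,0,0,-1]
  ]
}}

```text
clock: 9.92
position: [0.4845, 0.0244, 0.1853]
eef_rot: [-3.14, 0.006, 0.032]
force: [-0.1, 0.1, 0.9]
opening: 0.0006
finger_force: 0.0
```

```bash
python3 -c "
from h import *
measure();go((-50,-6,188))"
```

```text
pawl [(np.float64(0.7132352941176471), np.float64(1.22)), (np.float64(0.737829070201643), np.float64(1.2)), (np.float64(0.7711397058823529), np.float64(1.18))]
red [288.9 189.4] 57 wheel -0.42 res [-0.6 -0.3]
t 9.9667 head [-51.5 -40.3 187.3] F [ 0.8  0.1 -0.6] open 0.0006
turn deg [-0.03  0.11 -0.01]
(-50, -6, 188) tool mm [  1.5 -34.3  -0.7]
```

Push, then measure before leaving.

Request:
{"api": "servo_tool", "payload": {
  "series": [
    [0.05,-0.4,0,0,0,0,-1],
    [0,-0.4,0,0,0,0,-1],
    [0,-0.3,0,0,0,0,-1],
    [0,0,0,0,0,0,-1],
    [0,0,0,0,0,0,-1]
  ]
}}

```text
clock: 10.38
position: [0.4872, 0.0576, 0.1883]
eef_rot: [3.142, -0.001, 0.034]
force: [0.4, -0.0, -0.9]
opening: 0.0001
finger_force: 0.0
```

```bash
python3 -c "
from h import *
im=measure();go((-50,-4,188))
g=cv2.cvtColor(im,cv2.COLOR_RGB2GRAY)
for v in range(180,206,1): print(v,''.join('R' if im[v,u,0]>1.6*im[v,u,1]+20 else '#' if g[v,u]<45 else '+' if g[v,u]<75 else '.' for u in range(265,320)))
"
```

```text
pawl [(np.float64(0.7205882352941176), np.float64(1.22)), (np.float64(0.745087285287528), np.float64(1.2)), (np.float64(0.7780684389140271), np.float64(1.18))]
red [286.4 195.7] 38 wheel -0.63 res [-1.1 -0.4]
t 10.4333 head [-49.4  -7.1 188.1] F [ 0.4 -0.4 -0.2] open 0.0005
turn deg [ 0.   -0.03  0.06]
(-50, -4, 188) tool mm [-0.6 -3.1  0.1]
180 ###################################+...................
181 ##################################++...................
182 ###+++############################+++..................
183 ###++++###########################+++..................
184 ###+++############################++++.................
185 ##################################++...................
186 ##################################.....................
187 +########################+++#####+....+................
188 ....+####################++++####...+++..+.............
189 ........++###############++++####.+###+................
190 ............++###################.##+##..+.............
191 ................++###############+#+###..+.............
192 ...................RR#############++##+.+.....+........
193 ...................RRRRR##########+###++++.............
194 ...................RRRRRR+#####+#++##+++...............
195 ...................RRRRRR....++#++##+.+++..............
196 ...................RRRRRR......+...#....+...+..........
197 ...................RRRRRR..........+......++...........
198 ...................+RRRRR..........++..................
199 ....................RRRR...........+.++................
200 +.................................++..++++..........+++
201 +.................................+++..+.++++++++++++++
202 +.................................+++....+++.++++++++++
203 +.......................+........+++++...++++++++++++++
204 .................................++++++...+++++++++++++
205 ................................++++++++...++++++++++++
```

Request:
{"api": "servo_tool", "payload": {
  "series": [
    [0,-0.1,0,0,0,0,-1],
    [0,0,0,0,0,0,-1],
    [0,0.2,0,0,0,0,-1],
    [0,0,-0.5,0,0,0,-1],
    [0,0,-0.9,0,0,0,-1],
    [0,0,-0.9,0,0,0,-1],
    [0,0,-0.9,0,0,0,-1],
    [0,0,0,0,0,0,-1],
    [0,0,0,0,0,0,-1]
  ]
}}

```text
clock: 11.18
position: [0.4881, 0.0534, 0.2852]
eef_rot: [3.141, -0.004, 0.032]
force: [-0.0, -0.4, -0.9]
opening: 0.0006
finger_force: 0.0
```

```bash
python3 -c "
from h import *
im=measure();go((45,60,310),(45,175,310),(45,175,212))"
```

```text
pawl [(np.float64(0.7169117647058824), np.float64(1.22)), (np.float64(0.7414815160567587), np.float64(1.2)), (np.float64(0.7744626696832579), np.float64(1.18))]
red [286.2 194.1] 58 wheel -0.59 res [-0.3 -0.1]
t 11.2333 head [-49.5 -10.8 283.5] F [ 0.6  0.8 -1.1] open 0.0002
turn deg [ 0.   -0.02 -0.02]
(45, 60, 310) tool mm [ 94.5 -70.8 -26.5]
(45, 175, 310) tool mm [  -0. -115.   -0.]
(45, 175, 212) tool mm [ 0. -0. 98.]
```

Request:
{"api": "servo_tool", "payload": {
  "series": [
    [0,0,-0.9,0,0,0,-1],
    [0.53,-0.98,0,0,0,0,-1],
    [0.53,-0.98,0,0,0,0,-1],
    [0.53,-0.98,0,0,0,0,-1],
    [0.53,-0.98,0,0,0,0,-1],
    [0.53,-0.98,0,0,0,0,-1],
    [0.53,-0.98,0,0,0,0,-1],
    [0,0,0,0,0,0,-1],
    [0,0,0,0,0,0,-1]
  ]
}}

```text
clock: 11.98
position: [0.576, 0.2343, 0.3075]
eef_rot: [3.141, 0.005, 0.035]
force: [0.2, -0.5, -0.8]
opening: 0.0
finger_force: 0.0
```

```bash
python3 -c "
from h import *
im=measure();go((45,168,310),(45,168,205))"
```

```text
pawl [(np.float64(0.7169117647058824), np.float64(1.22)), (np.float64(0.7414348394324122), np.float64(1.2)), (np.float64(0.7747454751131222), np.float64(1.18))]
red [286.2 193.9] 60 wheel -0.585 res [-0.3 -0. ]
t 12.0333 head [ 45.1 165.9 308.1] F [-1.1  0.5  0.2] open 0.0004
turn deg [0.06 0.23 0.05]
(45, 168, 310) tool mm [-0.1 -2.1 -1.9]
(45, 168, 205) tool mm [  0.  -0. 105.]
```

Request:
{"api": "servo_tool", "payload": {
  "series": [
    [0,0,0.86,0,0,0,-1],
    [0,0,0.86,0,0,0,-1],
    [0,0,0.86,0,0,0,-1],
    [0,0,0.86,0,0,0,-1],
    [0,0,0,0,0,0,-1],
    [0,0.4,0,0,0,0,-1],
    [0,0.4,0,0,0,0,-1],
    [0,0.4,0,0,0,0,-1],
    [0,0.4,0,0,0,0,-1],
    [0,0,0,0,0,0,-1]
  ]
}}

```text
clock: 12.87
position: [0.5794, 0.1824, 0.2091]
eef_rot: [3.141, -0.003, 0.03]
force: [0.5, 0.4, 1.1]
opening: 0.0005
finger_force: 0.0
```

```bash
python3 -c "
from h import *
im=measure();go((45,100,205))"
```

```text
pawl [(np.float64(0.3661504424778761), np.float64(0.72)), (np.float64(0.3752155172413793), np.float64(0.74)), (np.float64(0.3891871165644172), np.float64(1.26))]
red [286.3 193.9] 61 wheel -0.585 res [-0.3 -0. ]
t 12.9167 head [ 46.7 116.1 208.7] F [-0.3 -1.2  0.4] open 0.0005
turn deg [ 0.01 -0.12 -0.15]
(45, 100, 205) tool mm [-1.7 16.1  3.7]
```

Request:
{"api": "servo_tool", "payload": {
  "series": [
    [-0.05,0.22,0.05,0,0,0,-1],
    [0,0.22,0,0,0,0,-1],
    [0,0.22,0,0,0,0,-1],
    [0,0.22,0,0,0,0,-1],
    [0,0.22,0,0,0,0,-1],
    [0,0.22,0,0,0,0,-1],
    [0,0,0,0,0,0,-1],
    [0,0,0,0,0,0,-1]
  ]
}}

```text
clock: 13.58
position: [0.5782, 0.1454, 0.2059]
eef_rot: [-3.141, -0.0, 0.032]
force: [0.1, -0.6, 0.4]
opening: 0.0006
finger_force: 0.0
```

Request:
{"api": "servo_tool", "payload": {
  "series": [
    [0,-0.6,0,0,0,0,-1],
    [0,-0.6,0,0,0,0,-1],
    [0,-0.6,0,0,0,0,-1],
    [0,-0.6,0,0,0,0,-1],
    [0,0,-0.9,0,0,0,-1],
    [0,0,-0.9,0,0,0,-1],
    [0,0,-0.9,0,0,0,-1],
    [0,-0.9,-0.9,0,0,0,-1],
    [0,-0.9,0,0,0,0,-1],
    [0,0,0,0,0,0,-1]
  ]
}}

```text
clock: 14.42
position: [0.5742, 0.2761, 0.3166]
eef_rot: [-3.138, -0.004, 0.036]
force: [-0.1, -0.4, -0.5]
opening: 0.0007
finger_force: 0.0
```

```bash
python3 -c "
from h import *
im=measure();go((45,100,205))
cv2.imwrite('pics/h.png',cv2.resize((255*(im[165:300,190:325,::-1]/255.)**.7).astype(np.uint8),(600,600),interpolation=cv2.INTER_CUBIC))"
```

```text
pawl [(np.float64(0.8026960784313725), np.float64(-0.08)), (np.float64(0.8026960784313725), np.float64(-0.06)), (np.float64(0.8026960784313725), np.float64(-0.04))]
red [286.3 193.9] 61 wheel -0.585 res [-0.3 -0. ]
t 14.4667 head [ 44.3 206.7 314.7] F [-0.1 -0.3 -0.2] open 0.0006
turn deg [-0.05 -0.08  0.19]
(45, 100, 205) tool mm [  0.7 106.7 109.7]
```

View pics/h.png

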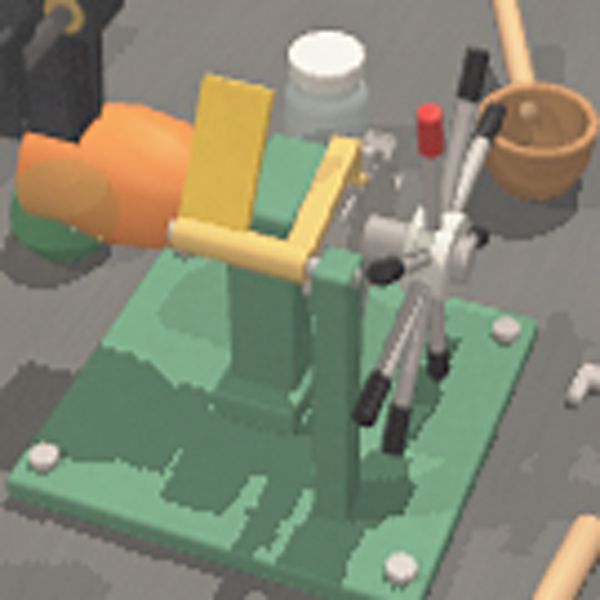

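The picture shows the lever leaning back to -y (end near (235,85) in the crop) with the pawl down at its original reading. The red pin, near (430,130), sits one notch back, and the gripper is clear of everything.

```bash
python3 -c "
from cell import sign_off
print(sign_off())"
```

```text
the job is handed in; nothing more can be done
None
```

The job is handed in: I lifted the pawl, turned the wheel back one notch (about -0.59 rad by the side camera, where -0.78 to -0.5 is allowed), and lowered the pawl, which reads the same as it did in its notch at the start; on the first try at the red pin the withdrawing finger caught a black pin and dragged the wheel part-way forward, so I pushed the red pin a second time.

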